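Put away the polarimeter tubes

TASK

Measurements are over: put the three plain sample tubes away in the white tray, each lying flat in the cradle whose recess fits its length (short, medium, long). Set each tube down in its recess rather than dropping it, and leave the two flow cells (the look-alikes with side spouts) and the bottle where they are.

Things in the scene. Friction and masses are not known exactly. Their poses are not given: they have to be found in the camera images.
- tube_short: Plain short sample tube lying on the bench: aluminium barrel 18 mm in diameter, a black hexagonal cap on each end, nothing sticking out sideways; 70 mm long overall. Caps 14 mm long, 30 mm across flats, 35 across corners; bare barrel between them 42 mm. Origin on the axis at mid-length, 15 mm above what the caps lie on; x runs along the tube, both ends alike. About 70 g.
- tube_medium: Plain medium sample tube lying on the bench: aluminium barrel 18 mm in diameter, a black hexagonal cap on each end, nothing sticking out sideways; 105 mm long overall. Caps 14 mm long, 30 mm across flats, 35 across corners; bare barrel between them 77 mm. Origin on the axis at mid-length, 15 mm above what the caps lie on; x runs along the tube, both ends alike. About 90 g.
- tube_long: Plain long sample tube lying on the bench: aluminium barrel 18 mm in diameter, a black hexagonal cap on each end, nothing sticking out sideways; 140 mm long overall. Caps 14 mm long, 30 mm across flats, 35 across corners; bare barrel between them 112 mm. Origin on the axis at mid-length, 15 mm above what the caps lie on; x runs along the tube, both ends alike. About 120 g.
- flow_medium: Flow cell that does not belong in the tray: same barrel, caps and length (105 mm) as the medium tube, but with two side spouts (10 mm thick, reaching 35 mm from the axis) pointing to its own +y, level with the bench. Lies loose on the bench. Origin on its axis at mid-length, 15 mm above the bench; x along the tube.
- flow_long: Flow cell that does not belong in the tray: same barrel, caps and length (140 mm) as the long tube, but with two side spouts (10 mm thick, reaching 35 mm from the axis) pointing to its own +y, level with the bench. Lies loose on the bench. Origin on its axis at mid-length, 15 mm above the bench; x along the tube.
- tray: White storage tray, 190 mm (its x) by 198 mm (its y), rim 16 mm high, floor 4 mm thick, fixed to the bench. Holds three grey cradles side by side along its y, 62 mm apart. Origin: centre of its underside, on the bench.
- cradle_short: Light grey cradle with a dark recess floor, fixed in the tray, for the short tube: block 176 (its x) by 61 (y) by 12 mm high with an open flat-bottomed recess, 90 mm long (x), 56 mm wide (y), 8 mm deep; the three differ only in recess length. Origin: centre of its underside, 4 mm above the bench. Recess floor 4 mm above the origin; a tube lying in it has its axis 19 mm above the origin.
- cradle_medium: Light grey cradle with a dark recess floor, fixed in the tray, for the medium tube: block 176 (its x) by 61 (y) by 12 mm high with an open flat-bottomed recess, 125 mm long (x), 56 mm wide (y), 8 mm deep; the three differ only in recess length. Origin: centre of its underside, 4 mm above the bench. Recess floor 4 mm above the origin; a tube lying in it has its axis 19 mm above the origin.
- cradle_long: Light grey cradle with a dark recess floor, fixed in the tray, for the long tube: block 176 (its x) by 61 (y) by 12 mm high with an open flat-bottomed recess, 160 mm long (x), 56 mm wide (y), 8 mm deep; the three differ only in recess length. Origin: centre of its underside, 4 mm above the bench. Recess floor 4 mm above the origin; a tube lying in it has its axis 19 mm above the origin.
- bottle: Aluminium bottle with a white cap, a bystander standing loose on the bench at the robot's right: 72 mm in diameter, 170 mm tall, 400 g. Origin: centre of its underside. (A beaker and two vials, under 90 mm tall, stand farther off, beyond 0.78 m straight ahead.)
There are look-alikes about, which are no part of the job. Leave any yellow look-alike of the cradle_long alone. Leave any red or yellow look-alike of the tube_long alone.

How it is judged:
By the outcome, as a careful person would: the job done as asked, in the order asked, and still so for the second after the job is handed in, with the robot touching nothing.
It also fails if it takes over 86 s, if anything falls off the work surface, if the arm or the gripper's body presses on something with over 40 N, if the wrist force passes 120 N, or if a joint passes its speed limit or range.

ROBOT

A 6-joint arm with a two-finger parallel gripper is mounted at the origin on the work surface. World frame = base frame: x ahead of the robot, y to its left, z up, the work surface at z = 0. Lengths are in m, angles in rad, forces in N, time in s.
With the tool pointing down it reaches from about 0.325 to 1 m from the base axis. Payload 5.1 kg.
Tool frame: the origin (TCP) lies between the finger pads; the fingertips stand 22 mm ahead of it and the grasp point (between the pads) lies 3 mm ahead of it (ctrl.finger_overhang is the z of the fingertips in the tool frame, in m); z points along the fingers, y is the line along which they close (so a half turn about z gives the same grasp; the last joint's range is limited). The gripper opens to 85 mm and grips with 20 to 120 N. Pads are 22 mm wide; open, the fingers measure 114 mm over their backs; the gripper's body (76 mm by 85 mm) begins 54 mm behind the grasp point. The pads swing forward as they close: fully open they stand 13 mm farther back than shut.
Start: joints at [-1.235, 0.124, 1.65, -0, 1.367, -0.083], TCP at [0.264, -0.594, 0.253] pointing down, gripper open.
Joint ranges: [-2.61, 2.61], [-1.02, 2.33], [0.03, 2.71], [-1.35, 4.49], [0.32, 2.68], [-2.91, 2.91]. Speed limits (rad/s): [2.57, 2.57, 3.14, 3.14, 3.14, 3.14].

INTERFACE

Orientations are given as [roll, pitch, yaw] about the fixed x, y, z axes, in that order (R = Rz(yaw) Ry(pitch) Rx(roll)).
In Python, from plant import ctrl, imaging, workorder gives the robot as it stands.
- The arm moves only by the tool send_rows, never from a script. Its argument "rows" is a list that holds one entry, the list of rows, each a list of 7 numbers: the shift along the tool's x, y, z each as a share of 3 cm, from -1 to 1, then the turn, a rotation vector about the tool's x, y, z each as a share of 0.5 rad, from -1 to 1, then the closure, from -1 (fully open) to 1 (shut). A call has exactly 5 rows; each row shifts and turns the commanded pose from where the row before left it, along the tool's axes as they then stand; what a row does not reach is not made up. A row lasts 1/12 s, in which the tool goes at most 41.7 mm and 7.16 degrees, less where a joint would pass 70% of its speed; a pose out of reach is approached as far as the arm can. A call with a number of a shift or a turn outside -1 to 1 is refused whole. A call with a gripper value outside its range is refused whole. The fingers move at their own pace and stop on an object; "grip_force" is the grip in N (left out, the last holds). Time passes only in rows, so rows that do not move let the fingers close, or fill a call up. It gives the time, the measured TCP pose, the force, the opening and the grip force at its end, in the units of the state.
- ctrl.get_obs(): the state, without advancing time (a new reading comes with each control period).
- imaging.get_image(name): name is "scene" or "top" or "wrist"; returns (picture, depth): 420x560x3 uint8, red, green, blue; 420x560 float32, m along the optical axis (not along the pixel's ray), 0 where there is no reading.
- imaging.get_calibration(name): a dict with "fx", "fy", "cx", "cy" (pixels), "R" (3x3) and "t" (3): a world point X has camera coordinates R X + t. Camera axes: x right, y down, z forward; pixel columns grow to the right and rows downward; lengths in m; the calibration is good to about 2 mm. A picture is of the moment at which its call begins: read the wrist's pose just before it. get_calibration takes no time and is no camera call; for the wrist camera it gives the pose at the moment of the call.
- workorder.finish_job(): hands the job in; it is judged then, once.
The state is a dict: "t": time; "joints": joint angles; "joint_vel": joint speeds; "tau": joint torques, N m; "position": TCP position; "tcp_rot": TCP orientation; "wrist_force": force on the tool from outside, world axes, zero at the start; "torque": the same for the moment, N m; "width": opening from 0.0 (shut) to 1.0 (fully open); "grip_force": force on a finger pad.
Only numpy, scipy, OpenCV 4.12 (cv2) and the standard library are available. Lean on these libraries where they do the work, as an engineer would, in place of code of your own. Each camera call takes 0.05 s, during which the arm holds its last target. There are 200 camera calls.

## Working session

There is one attempt and no reset: what is moved stays moved. The work goes in short steps, Python scripts to look and compute and a tool call to move; the robot and the scene stay as the last step left them, time stands still between calls to the robot, and variables do not carry over. Pictures are saved under pics/ and viewed, at most 14 in all, crops included, and the job is handed in when it is done.

Besides the shell and the picture viewer there is one more tool, called after ">>>" as name(argument=value, ...) on one line, values as JSON. send_rows: Moves the arm, as the interface text tells. Its arguments: {"type":"object","properties":{"rows":{"type":"array"},"grip_force":{"type":"number"}},"required":["rows"]}

```bash
mkdir -p pics; ls; python3 - <<'E'
from plant import ctrl, imaging
import cv2
print(ctrl.get_obs(), ctrl.finger_overhang)
for n in ("top","scene"):
    p,d=imaging.get_image(n); cv2.imwrite(f"pics/{n}0.png",p[:,:,::-1]); c=imaging.get_calibration(n); print(n,c)
E
```

```text
pics
{'t': 0.0, 'joints': array([-1.23460310e+00,  1.24493501e-01,  1.65167533e+00, -1.17591737e-05,
        1.36749917e+00, -8.25971475e-02]), 'joint_vel': array([ 8.67072291e-06,  9.34273002e-04, -2.07277366e-03,  2.61185264e-03,
        5.55369702e-04, -9.96033056e-04]), 'tau': array([ 3.44152104e-04, -4.23611391e+01, -3.65452373e+01, -9.96914423e-05,
        6.85987834e-03, -4.32594121e-07]), 'position': array([ 0.26411124, -0.59330397,  0.2520597 ]), 'tcp_rot': array([-3.13952343e+00, -1.59750008e-04,  4.18792594e-01]), 'wrist_force': array([-0.15085591,  0.3735123 ,  0.09597643]), 'torque': array([0.01755693, 0.00109625, 0.020062  ]), 'grip_force': 0.0, 'width': 1.0017396078469445} 0.022
top {'fx': 502.5117751260914, 'fy': 502.5117751260914, 'cx': 280.39276390401375, 'cy': 210.8842368100997, 'R': array([[ 0.01646805, -0.99972999,  0.01639371],
       [-0.98677615, -0.01889451, -0.16098394],
       [ 0.16125022, -0.01352583, -0.98682086]]), 't': array([-0.05673248,  0.55705642,  1.23362672])}
scene {'fx': 489.5323788897223, 'fy': 489.5323788897223, 'cx': 283.6550906812747, 'cy': 208.43865147474048, 'R': array([[-0.3062341 ,  0.95185043, -0.0141927 ],
       [ 0.60295187,  0.18240442, -0.77664514],
       [-0.7366612 , -0.24639274, -0.62977845]]), 't': array([ 0.21873537, -0.29022299,  2.0820193 ])}
```

View pics/top0.png

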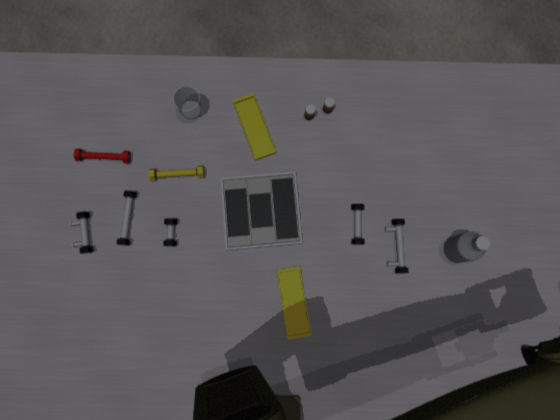

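View pics/scene0.png

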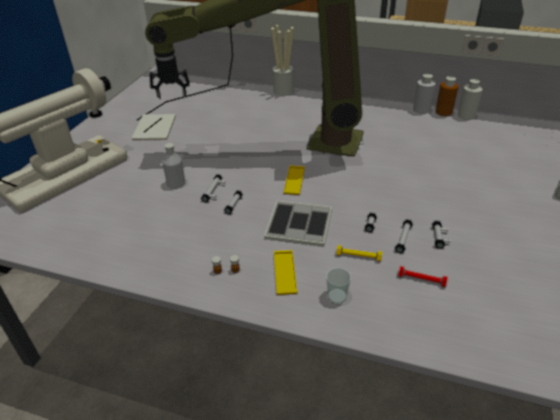

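The top view shows these tubes:
- Tube_long candidates: plain (127,217), flow_long with spouts (400,246), red (103,156) and yellow (177,173).
- Tube_medium candidates: plain (357,224) and flow_medium with spouts (84,232).
- Tube_short: (170,232).

The tray cradles are medium (237,212), short (261,210) and long (285,208). The yellow blocks at (255,127) and (294,302) are look-alikes.

```bash
cat > h.py <<'E'
import numpy as np, cv2
from plant import ctrl, imaging
def world(name, uv, z, c=None):
    "pixels -> points on the horizontal plane at height z"
    c=c or imaging.get_calibration(name)
    uv=np.atleast_2d(uv).astype(float)
    r=np.c_[(uv[:,0]-c['cx'])/c['fx'],(uv[:,1]-c['cy'])/c['fy'],np.ones(len(uv))]@c['R']
    o=-c['R'].T@c['t']
    return o+r*((z-o[2])/r[:,2])[:,None]
def cloud(d,c):
    v,u=np.mgrid[:d.shape[0],:d.shape[1]]
    P=np.stack([(u-c['cx'])/c['fx']*d,(v-c['cy'])/c['fy']*d,d],-1)
    return (P-c['t'])@c['R']
E
python3 - <<'E'
from h import *
p,d=imaging.get_image("top"); c=imaging.get_calibration("top"); W=cloud(d,c)
g=p.max(2)
for n,(u,v) in dict(long=(127,217),short=(170,232),med=(357,224),flowm=(84,232),flowl=(400,246)).items():
    w=36
    m=np.zeros(g.shape,np.uint8); s=np.s_[v-w:v+w,u-18:u+19]; m[s]=(g[s]<45)
    k,_,st,ce=cv2.connectedComponentsWithStats(m)
    i=[j for j in range(1,k) if st[j,4]>25]
    X=world("top",ce[i],.02); z=[W[int(round(ce[j][1])),int(round(ce[j][0])),2].round(3) for j in i]
    print(n,ce[i].round(1).tolist(),st[i,4],X.round(4).tolist(),z)
    if len(i)==2: a=X[1]-X[0]; print('  mid',X.mean(0).round(4),'capdist',np.linalg.norm(a).round(4),'yaw deg',np.degrees(np.arctan2(a[1],a[0])).round(1))
for n,(u,v) in dict(med=(237,212),short=(261,210),long=(285,208)).items():
    m=((g<75)).astype(np.uint8); k,l,st,ce=cv2.connectedComponentsWithStats(m,connectivity=4)
    j=l[v,u]; pts=np.argwhere(l==j)[:,::-1]; r=cv2.minAreaRect(pts.astype(np.float32)); 
    X=world("top",cv2.boxPoints(r),.008); print(n,g[v,u],st[j],world("top",r[0],.008).round(4),[np.linalg.norm(X[q+1]-X[q]).round(4) for q in (0,1)],[np.degrees(np.arctan2(*(X[q+1]-X[q])[1::-1])).round(1) for q in (0,1)])
A=cv2.resize(p[170:290,60:210],(400,320)); B=cv2.resize(p[170:290,330:430],(267,320)); C=cv2.resize(p[165:255,215:310],(338,320),)
cv2.imwrite("pics/crop1.png",cv2.resize(np.clip(np.hstack([A,B])*1.5,0,255).astype(np.uint8)[:,:,::-1],(800,384)))
E
```

```text
long [[130.2, 193.9], [123.4, 241.2]] [78 79] [[0.5994, 0.344, 0.02], [0.4758, 0.3532, 0.02]] [np.float64(0.029), np.float64(0.029)]
  mid [0.5376 0.3486 0.02  ] capdist 0.1239 yaw deg 175.7
short [[170.8, 221.4], [170.0, 242.4]] [79 80] [[0.5292, 0.235, 0.02], [0.475, 0.2342, 0.02]] [np.float64(0.033), np.float64(0.03)]
  mid [0.5021 0.2346 0.02  ] capdist 0.0542 yaw deg -179.1
med [[357.0, 206.5], [357.3, 240.6]] [75 71] [[0.5774, -0.2466, 0.02], [0.4883, -0.2467, 0.02]] [np.float64(0.03), np.float64(0.031)]
  mid [ 0.5329 -0.2467  0.02  ] capdist 0.0892 yaw deg -180.0
flowm [[83.0, 214.8], [86.5, 248.8]] [85 93] [[0.5421, 0.4613, 0.02], [0.4547, 0.4456, 0.02]] [np.float64(0.031), np.float64(0.031)]
  mid [0.4984 0.4534 0.02  ] capdist 0.0888 yaw deg -169.8
flowl [[397.7, 221.6], [401.0, 269.6]] [75 74] [[0.5398, -0.3524, 0.02], [0.4158, -0.3583, 0.02]] [np.float64(0.031), np.float64(0.032)]
  mid [ 0.4778 -0.3553  0.02  ] capdist 0.1241 yaw deg -177.3
med 38 [ 224  188   50   49 1814] [[0.5619 0.0367 0.008 ]] [np.float64(0.1236), np.float64(0.1265)] [np.float64(-84.0), np.float64(-174.2)]
short 36 [ 224  188   50   49 1814] [[0.5619 0.0367 0.008 ]] [np.float64(0.1236), np.float64(0.1265)] [np.float64(-84.0), np.float64(-174.2)]
long 35 [ 271  177   28   63 1330] [[ 0.5719 -0.0575  0.008 ]] [np.float64(0.0584), np.float64(0.1618)] [np.float64(-83.1), np.float64(-173.8)]
```

View pics/crop1.png

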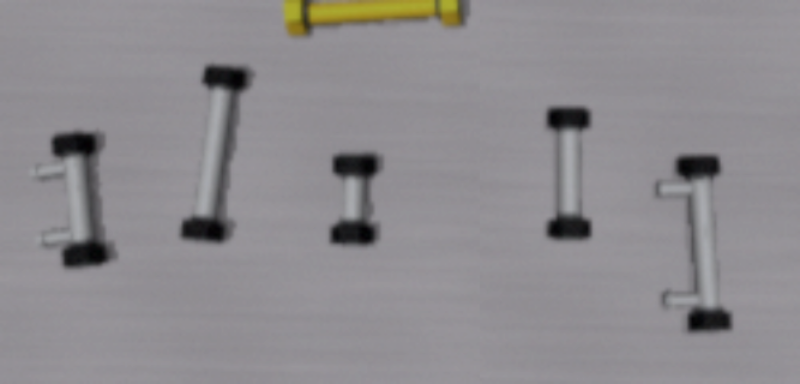

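The crop confirms the choice. Plain tubes with no spouts are long at (205,150), short at (355,200) and medium at (570,170). The flow cells at (80,200) and (705,240) have spouts. The measured cap distances match the given lengths. I'll start with the short tube.

>>> send_rows(rows=[[[0, 0, 0, 0, 0, 0.16, -1], [0, 0, 0, 0, 0, 0.16, -1], [0, 0, 0, 0, 0, 0.16, -1], [0, 0, 0, 0, 0, 0.16, -1], [0, 0, 0, 0, 0, 0.16, -1]]], grip_force=40)

```text
t: 0.57
position: [0.2642, -0.5936, 0.2528]
tcp_rot: [-3.141, 0.0, 0.015]
wrist_force: [-0.6, -0.9, -0.1]
width: 0.998
grip_force: 0.0
```

>>> send_rows(rows=[[[0.26, -0.92, 0, 0, 0, 0, -1], [0.26, -0.92, 0, 0, 0, 0, -1], [0.26, -0.92, 0, 0, 0, 0, -1], [0.26, -0.92, 0, 0, 0, 0, -1], [0.26, -0.92, 0, 0, 0, 0, -1]]])

```text
t: 0.98
position: [0.3007, -0.4537, 0.2527]
tcp_rot: [-3.141, 0.0, 0.018]
wrist_force: [0.7, -0.9, 0.6]
width: 1.003
grip_force: 0.0
```

>>> send_rows(rows=[[[0.26, -0.92, 0, 0, 0, 0, -1], [0.26, -0.92, 0, 0, 0, 0, -1], [0.26, -0.92, 0, 0, 0, 0, -1], [0.26, -0.92, 0, 0, 0, 0, -1], [0.26, -0.92, 0, 0, 0, 0, -1]]])

```text
t: 1.4
position: [0.337, -0.3149, 0.253]
tcp_rot: [-3.141, 0.0, 0.018]
wrist_force: [0.7, -0.1, 0.1]
width: 1.001
grip_force: 0.0
```

>>> send_rows(rows=[[[0.28, -0.92, 0.05, 0, 0, 0, -1], [0.28, -0.92, 0.05, 0, 0, 0, -1], [0.28, -0.92, 0.05, 0, 0, 0, -1], [0.28, -0.92, 0.05, 0, 0, 0, -1], [0.28, -0.92, 0.05, 0, 0, 0, -1]]])

```text
t: 1.82
position: [0.3764, -0.1762, 0.2455]
tcp_rot: [-3.142, -0.0, 0.018]
wrist_force: [0.6, 1.0, -0.3]
width: 0.998
grip_force: 0.0
```

>>> send_rows(rows=[[[0.28, -0.92, 0.1, 0, 0, 0, -1], [0.28, -0.92, 0.1, 0, 0, 0, -1], [0.28, -0.92, 0.1, 0, 0, 0, -1], [0.28, -0.92, 0.1, 0, 0, 0, -1], [0.28, -0.92, 0.1, 0, 0, 0, -1]]])

```text
t: 2.23
position: [0.4158, -0.0374, 0.2305]
tcp_rot: [3.142, -0.0, 0.019]
wrist_force: [0.2, -0.1, -0.4]
width: 0.998
grip_force: 0.0
```

>>> send_rows(rows=[[[0.28, -0.92, 0.1, 0, 0, 0, -1], [0.28, -0.92, 0.1, 0, 0, 0, -1], [0.28, -0.92, 0.1, 0, 0, 0, -1], [0.28, -0.92, 0.1, 0, 0, 0, -1], [0.28, -0.92, 0.1, 0, 0, 0, -1]]])

```text
t: 2.65
position: [0.4552, 0.1014, 0.2155]
tcp_rot: [3.142, 0.0, 0.019]
wrist_force: [0.7, 0.5, 0.1]
width: 1.002
grip_force: 0.0
```

>>> send_rows(rows=[[[0.28, -0.92, 0.1, 0, 0, 0, -1], [0.28, -0.92, 0.1, 0, 0, 0, -1], [0.28, -0.92, 0.1, 0, 0, 0, -1], [0.28, -0.92, 0.1, 0, 0, 0, -1], [0.2, -0.5, 0.1, 0, 0, 0, -1]]])

```text
t: 3.07
position: [0.4926, 0.2285, 0.2004]
tcp_rot: [-3.141, 0.0, 0.021]
wrist_force: [-0.0, 0.0, 0.1]
width: 1.002
grip_force: 0.0
```

```bash
cat > wr.py <<'E'
import sys
from h import *
o=ctrl.get_obs(); c=imaging.get_calibration("wrist"); p,d=imaging.get_image("wrist")
print(o['position'].round(4),o['tcp_rot'].round(3),-c['R'].T@c['t'])
cv2.imwrite(f"pics/w{sys.argv[1]}.png",p[:,:,::-1])
X,Y,r=map(float,sys.argv[2:5])   # expected place, radius
W=cloud(d,c); near=(np.hypot(W[...,0]-X,W[...,1]-Y)<r)&(d>0)
m=(near&(W[...,2]>.008)&(W[...,2]<.04)&(p.max(2)<60)).astype(np.uint8)
k,l,st,ce=cv2.connectedComponentsWithStats(m)
i=sorted(range(1,k),key=lambda j:-st[j,4])[:2]
P=[]
for j in i:
    q=W[l==j]; top=q[q[:,2]>np.percentile(q[:,2],90)-.003]; P.append(top.mean(0)); print(ce[j].round(0),st[j,4],top.mean(0).round(4),q[:,2].max().round(4))
a=P[1]-P[0]; print('mid',((P[0]+P[1])/2).round(4),'dist',np.linalg.norm(a).round(4),'yaw',np.arctan(a[1]/a[0]).round(3))
E
python3 wr.py 1 .502 .2346 .06
```

```text
[0.4926 0.2285 0.2004] [-3.141  0.     0.021] [0.56293892 0.22994142 0.32071598]
[271. 165.] 686 [0.5316 0.2376 0.0294] 0.0313
[272. 221.] 626 [0.4763 0.2364 0.0295] 0.032
mid [0.504  0.237  0.0295] dist 0.0553 yaw 0.021
```

View pics/w1.png

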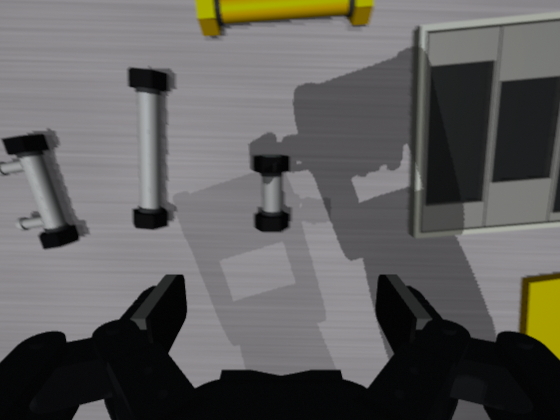

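The wrist view shows the short tube at (271,193). Its cap tops are at 30 mm and its cap distance is 55 mm, as expected. I'll descend and grip.

>>> send_rows(rows=[[[0.08, -0.06, 0.7, 0, 0, 0, -1], [0.08, -0.06, 0.7, 0, 0, 0, -1], [0.08, -0.06, 0.7, 0, 0, 0, -1], [0.08, -0.06, 0.7, 0, 0, 0, -1], [0.06, -0.04, 0.7, 0, 0, 0, -1]]])

```text
t: 3.53
position: [0.5036, 0.2343, 0.0948]
tcp_rot: [3.141, 0.0, 0.019]
wrist_force: [0.1, -0.3, 0.5]
width: 0.999
grip_force: 0.0
```

>>> send_rows(rows=[[[0, 0, 0.5, 0, 0, 0, -1], [0, 0, 0.5, 0, 0, 0, -1], [0, 0, 0.5, 0, 0, 0, -1], [0, 0, 0.45, 0, 0, 0, -1], [0, 0, 0.3, 0, 0, 0, -1]]])

```text
t: 3.95
position: [0.5028, 0.234, 0.0266]
tcp_rot: [3.141, 0.002, 0.019]
wrist_force: [-1.0, 0.1, -0.2]
width: 1.0
grip_force: 0.0
```

>>> send_rows(rows=[[[0, 0, 0, 0, 0, 0, 0.3], [0, 0, 0, 0, 0, 0, 0.3], [0, 0, 0, 0, 0, 0, 1], [0, 0, 0, 0, 0, 0, 1], [0, 0, 0, 0, 0, 0, 1]]])

```text
t: 4.37
position: [0.5045, 0.2349, 0.0294]
tcp_rot: [-3.141, -0.002, 0.019]
wrist_force: [-0.9, -0.1, -0.0]
width: 0.299
grip_force: 0.0
```

>>> send_rows(rows=[[[0, 0, 0, 0, 0, 0, 1], [0, 0, 0, 0, 0, 0, 1], [0, 0, 0, 0, 0, 0, 1], [0, 0, 0, 0, 0, 0, 1], [0, 0, 0, 0, 0, 0, 1]]])

```text
t: 4.78
position: [0.5046, 0.235, 0.0294]
tcp_rot: [-3.141, -0.002, 0.019]
wrist_force: [-0.6, -0.2, 6.5]
width: 0.191
grip_force: 39.4
```

The width reads 16 mm on an 18 mm barrel, with some upward force, so the grip may sit above the axis. I'll regrip about 4 mm lower.

>>> send_rows(rows=[[[0, 0, 0, 0, 0, 0, 0.2], [0, 0, 0, 0, 0, 0, 0.2], [0, 0, 0, 0, 0, 0, 0.2], [0, 0, 0.14, 0, 0, 0, 0.2], [0, 0, 0, 0, 0, 0, 0.2]]])

```text
t: 5.2
position: [0.503, 0.2343, 0.023]
tcp_rot: [3.141, 0.002, 0.019]
wrist_force: [-0.4, -0.0, -0.1]
width: 0.403
grip_force: 0.0
```

>>> send_rows(rows=[[[0, 0, 0, 0, 0, 0, 1], [0, 0, 0, 0, 0, 0, 1], [0, 0, 0, 0, 0, 0, 1], [0, 0, 0, 0, 0, 0, 1], [0, 0, 0, 0, 0, 0, 1]]])

```text
t: 5.62
position: [0.5037, 0.2346, 0.024]
tcp_rot: [3.142, 0.0, 0.019]
wrist_force: [0.4, -0.2, -0.7]
width: 0.194
grip_force: 39.0
```

Regripped at z 0.024 with 39 N and no vertical load. I'll lift and carry it to the short cradle.

>>> send_rows(rows=[[[0, 0, -0.4, 0, 0, 0, 1], [0, 0, -0.7, 0, 0, 0, 1], [0, 0, -0.8, 0, 0, 0, 1], [0, 0, -0.8, 0, 0, 0, 1], [0, 0, -0.6, 0, 0, 0, 1]]])

```text
t: 6.03
position: [0.5046, 0.2349, 0.1263]
tcp_rot: [-3.141, -0.003, 0.019]
wrist_force: [0.9, 0.3, -0.1]
width: 0.197
grip_force: 39.0
```

>>> send_rows(rows=[[[0.19, 0.77, 0, 0, 0, 0, 1], [0.19, 0.77, 0, 0, 0, 0, 1], [0.19, 0.77, 0, 0, 0, 0, 1], [0.19, 0.77, 0, 0, 0, 0, 1], [0.19, 0.77, 0, 0, 0, 0, 1]]])

```text
t: 6.45
position: [0.5348, 0.1187, 0.1243]
tcp_rot: [-3.141, -0.001, 0.019]
wrist_force: [1.3, -0.4, 0.6]
width: 0.197
grip_force: 39.1
```

>>> send_rows(rows=[[[0.19, 0.77, 0, 0, 0, 0, 1], [0.19, 0.77, 0, 0, 0, 0, 1], [0.19, 0.77, 0, 0, 0, 0, 1], [0.19, 0.77, 0, 0, 0, 0, 1], [0.19, 0.79, 0, 0, 0, -0.18, 1]]])

```text
t: 6.87
position: [0.5655, 0.003, 0.1243]
tcp_rot: [3.141, -0.001, 0.11]
wrist_force: [0.2, 0.3, -0.4]
width: 0.189
grip_force: 39.1
```

>>> send_rows(rows=[[[0, 0, 0, 0, 0, 0, 1], [0, 0, 0, 0, 0, 0, 1], [0, 0, 0, 0, 0, 0, 1], [0, 0, 0, 0, 0, 0, 1], [0, 0, 0, 0, 0, 0, 1]]])

```text
t: 7.28
position: [0.5649, 0.0051, 0.1232]
tcp_rot: [-3.141, 0.0, 0.11]
wrist_force: [-0.1, 1.0, -0.4]
width: 0.193
grip_force: 39.2
```

```bash
python3 - <<'E'
from h import *
print(ctrl.get_obs()['position'],ctrl.get_obs()['width'])
c=imaging.get_calibration("wrist"); p,d=imaging.get_image("wrist"); W=cloud(d,c)
np.savez("tray1.npz",p=p,d=d,R=c['R'],t=c['t'])
m=((p.max(2)<62)&(W[...,2]>.004)&(W[...,2]<.0125)&(d>0)).astype(np.uint8)
m=cv2.morphologyEx(m,cv2.MORPH_OPEN,np.ones((5,5)))
k,l,st,ce=cv2.connectedComponentsWithStats(m)
for j in range(1,k):
    if st[j,4]>800:
        q=W[l==j][:,:2].astype(np.float32); print(ce[j].round(),st[j,4],cv2.minAreaRect(q),W[l==j][:,2].mean())
cv2.imwrite("pics/w2.png",p[:,:,::-1])
E
```

```text
[0.56485131 0.00507079 0.12324822] 0.19316948829175093
[366. 207.] 13889 ((0.5723710060119629, -0.05785670131444931), (0.1589202731847763, 0.05535231530666351), 5.950243949890137) 0.007791750293535161
[282. 189.] 3195 ((0.5917073488235474, 0.007549993693828583), (0.0340220145881176, 0.056375905871391296), 6.403587818145752) 0.007757460598376377
[197. 237.] 8389 ((0.5477444529533386, 0.0662844181060791), (0.1042465791106224, 0.055290527641773224), 6.199667930603027) 0.007797915465758407
```

View pics/w2.png

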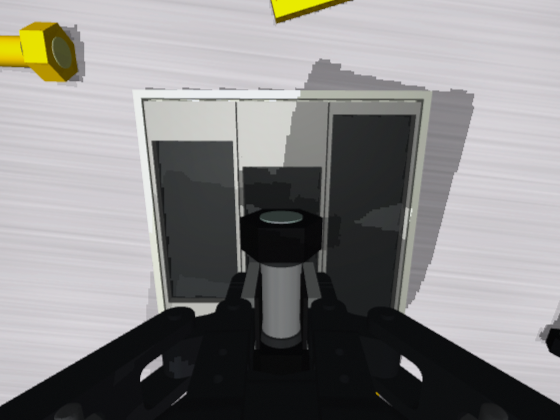

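The wrist view shows the tube held level over the middle recess at (282,190). The measured recess centre is (0.565, 0.004), which is where the arm is. I'll lower it.

>>> send_rows(rows=[[[0, 0, 0.8, 0, 0, 0, 1], [0, 0, 0.8, 0, 0, 0, 1], [0, 0, 0.7, 0, 0, 0, 1], [0, 0, 0.3, 0, 0, 0, 1], [0, 0, 0.2, 0, 0, 0, 1]]])

```text
t: 7.75
position: [0.5639, 0.0048, 0.0374]
tcp_rot: [-3.141, 0.003, 0.109]
wrist_force: [0.5, 0.0, -0.9]
width: 0.192
grip_force: 39.2
```

>>> send_rows(rows=[[[0, 0, 0.08, 0, 0, 0, 1], [0, 0, 0.04, 0, 0, 0, 1], [0, 0, 0.04, 0, 0, 0, 1], [0, 0, 0, 0, 0, 0, 1], [0, 0, 0, 0, 0, 0, 1]]])

```text
t: 8.17
position: [0.5659, 0.0041, 0.0354]
tcp_rot: [3.141, -0.002, 0.109]
wrist_force: [-0.1, -1.0, -0.7]
width: 0.193
grip_force: 39.2
```

>>> send_rows(rows=[[[0, 0, 0.03, 0, 0, 0, 1], [0, 0, 0.03, 0, 0, 0, 1], [0, 0, 0.03, 0, 0, 0, 1], [0, 0, 0, 0, 0, 0, 1], [0, 0, 0, 0, 0, 0, 1]]])

```text
t: 8.58
position: [0.5653, 0.0041, 0.0317]
tcp_rot: [3.142, -0.0, 0.109]
wrist_force: [0.4, -0.5, -0.6]
width: 0.189
grip_force: 39.3
```

>>> send_rows(rows=[[[0, 0, 0.03, 0, 0, 0, 1], [0, 0, 0, 0, 0, 0, 1], [0, 0, 0, 0, 0, 0, 1], [0, 0, 0, 0, 0, 0, 1], [0, 0, 0, 0, 0, 0, 1]]])

```text
t: 9.0
position: [0.5653, 0.0041, 0.0316]
tcp_rot: [3.142, 0.0, 0.109]
wrist_force: [-1.9, -0.5, 5.6]
width: 0.194
grip_force: 39.9
```

Contact: 5.6 N upward. I'll open a little, stay clear of the recess walls, and lift.

>>> send_rows(rows=[[[0, 0, 0, 0, 0, 0, 0.52], [0, 0, 0, 0, 0, 0, 0.46], [0, 0, 0, 0, 0, 0, 0.4], [0, 0, 0, 0, 0, 0, 0.4], [0, 0, 0, 0, 0, 0, 0.4]]])

```text
t: 9.42
position: [0.565, 0.0042, 0.0305]
tcp_rot: [-3.142, 0.0, 0.109]
wrist_force: [0.0, -1.2, 0.2]
width: 0.299
grip_force: 0.0
```

>>> send_rows(rows=[[[0, 0, -0.2, 0, 0, 0, 0.4], [0, 0, -0.4, 0, 0, 0, 0.3], [0, 0, -0.7, 0, 0, 0, 0.3], [0, 0, -0.8, 0, 0, 0, 0.3], [0, 0, -0.8, 0, 0, 0, 0]]])

```text
t: 9.83
position: [0.565, 0.0042, 0.1195]
tcp_rot: [-3.142, -0.0, 0.109]
wrist_force: [1.1, 0.6, 0.3]
width: 0.473
grip_force: 0.0
```

>>> send_rows(rows=[[[0, 0, -0.8, 0, 0, 0, -1], [0, 0, -0.8, 0, 0, 0, -1], [0, 0, 0, 0, 0, 0.1, -1], [0, 0, 0, 0, 0, 0.1, -1], [0, 0, 0, 0, 0, 0, -1]]])

```text
t: 10.25
position: [0.5657, 0.0041, 0.168]
tcp_rot: [3.141, -0.003, 0.008]
wrist_force: [-0.6, 0.8, -0.3]
width: 0.999
grip_force: 0.0
```

```bash
python3 wr.py 3 .565 .004 .05; python3 -c "
from plant import ctrl;print(ctrl.get_obs()['joints'])"
```

```text
[0.5657 0.0041 0.168 ] [ 3.141e+00 -3.000e-03  8.000e-03] [0.63573719 0.00475766 0.28856689]
[287. 245.] 1310 [0.5385 0.0014 0.0374] 0.0399
[279. 185.] 1259 [0.5939 0.0074 0.0375] 0.0397
mid [0.5662 0.0044 0.0375] dist 0.0558 yaw 0.108
[-8.76246561e-02  7.17635217e-03  1.92240697e+00  2.08436560e-06
  1.21026961e+00  1.47331367e+00]
```

View pics/w3.png

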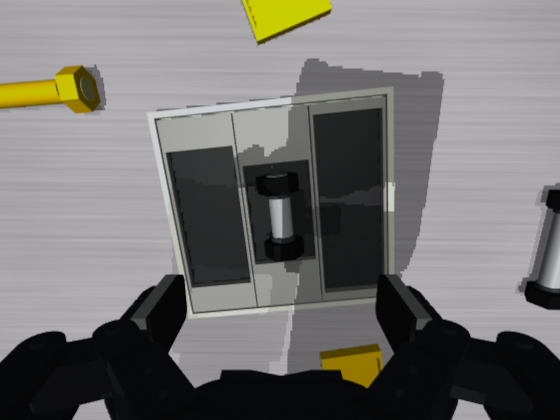

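The short tube lies in its recess at (283,216). Its cap tops are at 37.5 mm (38 expected), and it is centred and aligned. The medium tube is next.

>>> send_rows(rows=[[[-0.11, 0.83, 0, 0, 0, 0, -1], [-0.11, 0.83, 0, 0, 0, 0, -1], [-0.11, 0.83, 0, 0, 0, 0, -1], [-0.11, 0.83, 0, 0, 0, 0, -1], [-0.11, 0.83, 0, 0, 0, 0, -1]]])

```text
t: 10.72
position: [0.5493, -0.1215, 0.1658]
tcp_rot: [-3.142, 0.0, 0.011]
wrist_force: [0.1, 0.6, 0.7]
width: 1.001
grip_force: 0.0
```

>>> send_rows(rows=[[[-0.11, 0.83, 0, 0, 0, 0, -1], [-0.11, 0.83, 0, 0, 0, 0, -1], [-0.11, 0.83, 0, 0, 0, 0, -1], [-0.11, 0.83, 0, 0, 0, 0, -1], [-0.11, 0.83, 0, 0, 0, 0, -1]]])

```text
t: 11.13
position: [0.5338, -0.2463, 0.1658]
tcp_rot: [-3.141, 0.0, 0.01]
wrist_force: [-0.3, 0.2, -0.2]
width: 0.995
grip_force: 0.0
```

>>> send_rows(rows=[[[0, 0, 0, 0, 0, 0, -1], [0, 0, 0, 0, 0, 0, -1], [0, 0, 0, 0, 0, 0, -1], [0, 0, 0, 0, 0, 0, -1], [0, 0, 0, 0, 0, 0, -1]]])

```text
t: 11.55
position: [0.5344, -0.2441, 0.1656]
tcp_rot: [-3.141, 0.0, 0.01]
wrist_force: [0.3, 0.5, -0.7]
width: 1.004
grip_force: 0.0
```

```bash
python3 wr.py 4 .533 -.2467 .07
```

```text
[ 0.5344 -0.2441  0.1656] [-3.141  0.     0.01 ] [ 0.60478195 -0.24335282  0.28602917]
[286. 163.] 903 [ 0.5796 -0.2477  0.0296] 0.0315
[284. 261.] 900 [ 0.489  -0.2476  0.0296] 0.0316
mid [ 0.5343 -0.2476  0.0296] dist 0.0906 yaw -0.001
```

View pics/w4.png

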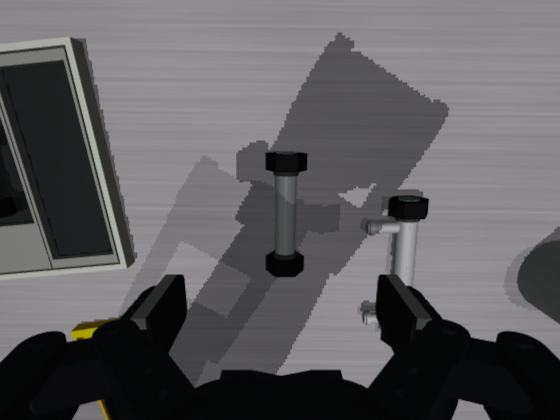

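The plain medium tube is at (285,212), with a 91 mm cap distance. The flow_long spouts lie to its right at (370,227), so I'll descend half-open for extra clearance.

>>> send_rows(rows=[[[0, 0.12, 0.7, 0, 0, 0, -0.4], [0, 0, 0.7, 0, 0, 0, -0.4], [0, 0, 0.7, 0, 0, 0, -0.4], [0, 0, 0.7, 0, 0, 0, -0.4], [0, 0, 0.6, 0, 0, 0, -0.4]]])

```text
t: 12.02
position: [0.5341, -0.2478, 0.0623]
tcp_rot: [-3.141, 0.001, 0.01]
wrist_force: [0.3, 0.2, -0.5]
width: 0.697
grip_force: 0.0
```

>>> send_rows(rows=[[[0, 0, 0.5, 0, 0, 0, -0.4], [0, 0, 0.4, 0, 0, 0, -0.4], [0, 0, 0.3, 0, 0, 0, -0.4], [0, 0, 0.1, 0, 0, 0, 0], [0, 0, 0, 0, 0, 0, 0.3]]])

```text
t: 12.43
position: [0.5341, -0.2483, 0.0241]
tcp_rot: [-3.141, 0.001, 0.009]
wrist_force: [-1.1, -0.3, -0.0]
width: 0.432
grip_force: 0.0
```

>>> send_rows(rows=[[[0, 0, 0, 0, 0, 0, 0.3], [0, 0, 0, 0, 0, 0, 1], [0, 0, 0, 0, 0, 0, 1], [0, 0, 0, 0, 0, 0, 1], [0, 0, 0, 0, 0, 0, 1]]])

```text
t: 12.85
position: [0.5352, -0.2492, 0.026]
tcp_rot: [3.141, -0.002, 0.009]
wrist_force: [-0.4, 0.5, 4.2]
width: 0.191
grip_force: 39.3
```

>>> send_rows(rows=[[[0, 0, 0, 0, 0, 0, 1], [0, 0, 0, 0, 0, 0, 1], [0, 0, 0, 0, 0, 0, 1], [0, 0, 0, 0, 0, 0, 1], [0, 0, 0, 0, 0, 0, 1]]])

```text
t: 13.27
position: [0.5352, -0.2492, 0.026]
tcp_rot: [3.141, -0.002, 0.009]
wrist_force: [-0.5, 0.5, 5.8]
width: 0.193
grip_force: 39.5
```

Gripped. I'll lift and carry it to the medium cradle at (0.559, 0.066).

>>> send_rows(rows=[[[0, 0, -0.4, 0, 0, 0, 1], [0, 0, -0.7, 0, 0, 0, 1], [0, 0, -0.8, 0, 0, 0, 1], [0, 0, -0.8, 0, 0, 0, 1], [0, 0, -0.6, 0, 0, 0, 1]]])

```text
t: 13.68
position: [0.5345, -0.2489, 0.1259]
tcp_rot: [3.141, -0.001, 0.009]
wrist_force: [-0.1, -0.7, -0.3]
width: 0.194
grip_force: 39.2
```

>>> send_rows(rows=[[[0.06, -0.7, 0, 0, 0, 0, 1], [0.06, -0.7, 0, 0, 0, 0, 1], [0.06, -0.7, 0, 0, 0, 0, 1], [0.06, -0.7, 0, 0, 0, 0, 1], [0.06, -0.7, 0, 0, 0, 0, 1]]])

```text
t: 14.1
position: [0.5419, -0.1427, 0.1239]
tcp_rot: [-3.142, 0.001, 0.009]
wrist_force: [0.3, -0.1, -1.6]
width: 0.195
grip_force: 39.2
```

>>> send_rows(rows=[[[0.06, -0.7, 0, 0, 0, 0, 1], [0.06, -0.7, 0, 0, 0, 0, 1], [0.06, -0.7, 0, 0, 0, 0, 1], [0.06, -0.7, 0, 0, 0, 0, 1], [0.06, -0.7, 0, 0, 0, 0, 1]]])

```text
t: 14.52
position: [0.5499, -0.0376, 0.1238]
tcp_rot: [3.142, 0.001, 0.009]
wrist_force: [0.3, 0.0, -0.2]
width: 0.193
grip_force: 39.2
```

>>> send_rows(rows=[[[0.06, -0.7, 0, 0, 0, 0, 1], [0.06, -0.7, 0, 0, 0, 0, 1], [0.06, -0.7, 0, 0, 0, 0, 1], [0.06, -0.7, 0, 0, 0, 0, 1], [0.06, -0.7, 0, 0, 0, -0.2, 1]]])

```text
t: 14.93
position: [0.5581, 0.0674, 0.1238]
tcp_rot: [3.141, 0.001, 0.11]
wrist_force: [0.6, 0.3, -0.1]
width: 0.193
grip_force: 39.2
```

>>> send_rows(rows=[[[0, 0, 0, 0, 0, 0, 1], [0, 0, 0, 0, 0, 0, 1], [0, 0, 0, 0, 0, 0, 1], [0, 0, 0, 0, 0, 0, 1], [0, 0, 0, 0, 0, 0, 1]]])

```text
t: 15.35
position: [0.5584, 0.0656, 0.1237]
tcp_rot: [3.141, 0.0, 0.107]
wrist_force: [0.5, 0.4, -0.4]
width: 0.194
grip_force: 39.3
```

>>> send_rows(rows=[[[0, 0, 0.8, 0, 0, 0, 1], [0, 0, 0.8, 0, 0, 0, 1], [0, 0, 0.7, 0, 0, 0, 1], [0, 0, 0.4, 0, 0, 0, 1], [0, 0, 0.15, 0, 0, 0, 1]]])

```text
t: 15.77
position: [0.5568, 0.0658, 0.0357]
tcp_rot: [-3.141, 0.004, 0.108]
wrist_force: [-0.5, 0.2, -0.5]
width: 0.196
grip_force: 39.2
```

>>> send_rows(rows=[[[0, 0, 0.06, 0, 0, 0, 1], [0, 0, 0.03, 0, 0, 0, 1], [0, 0, 0, 0, 0, 0, 1], [0, 0, 0, 0, 0, 0, 1], [0, 0, 0, 0, 0, 0, 1]]])

```text
t: 16.18
position: [0.5595, 0.0665, 0.0368]
tcp_rot: [3.141, -0.002, 0.109]
wrist_force: [0.1, -0.6, -0.1]
width: 0.191
grip_force: 39.2
```

>>> send_rows(rows=[[[0, 0, 0.03, 0, 0, 0, 1], [0, 0, 0.03, 0, 0, 0, 1], [0, 0, 0.03, 0, 0, 0, 1], [0, 0, 0, 0, 0, 0, 1], [0, 0, 0, 0, 0, 0, 1]]])

```text
t: 16.6
position: [0.5589, 0.0665, 0.034]
tcp_rot: [3.142, -0.0, 0.109]
wrist_force: [-4.1, 0.1, 5.7]
width: 0.191
grip_force: 40.0
```

Contact at 5.7 N. I'll release, lift, and head for the long tube.

>>> send_rows(rows=[[[0, 0, 0, 0, 0, 0, 0.52], [0, 0, 0, 0, 0, 0, 0.46], [0, 0, 0, 0, 0, 0, 0.4], [0, 0, 0, 0, 0, 0, 0.4], [0, 0, 0, 0, 0, 0, 0.4]]])

```text
t: 17.02
position: [0.5584, 0.0665, 0.0326]
tcp_rot: [-3.142, 0.0, 0.109]
wrist_force: [0.2, 0.6, -1.0]
width: 0.297
grip_force: 0.0
```

>>> send_rows(rows=[[[0, 0, -0.2, 0, 0, 0, 0.4], [0, 0, -0.4, 0, 0, 0, 0.3], [0, 0, -0.7, 0, 0, 0, 0.3], [0, 0, -0.8, 0, 0, 0, 0.3], [0, 0, -0.8, 0, 0, 0, 0]]])

```text
t: 17.43
position: [0.5585, 0.0665, 0.1216]
tcp_rot: [-3.142, -0.0, 0.109]
wrist_force: [0.7, -0.1, 0.2]
width: 0.476
grip_force: 0.0
```

>>> send_rows(rows=[[[0, 0, -0.8, 0, 0, 0, -1], [0, 0, -0.8, 0, 0, 0, -1], [0, 0, 0, 0, 0, 0.18, -1], [0, 0, 0, 0, 0, 0.18, -1], [0, 0, 0, 0, 0, 0, -1]]])

```text
t: 17.85
position: [0.5592, 0.0665, 0.17]
tcp_rot: [-3.141, -0.003, -0.073]
wrist_force: [-0.8, 0.1, -0.7]
width: 1.0
grip_force: 0.0
```

```bash
python3 wr.py 5 .559 .066 .062
```

```text
[0.5592 0.0665 0.17  ] [-3.141e+00 -3.000e-03 -7.300e-02] [0.62899977 0.06147062 0.29065048]
[271. 167.] 1274 [0.6033 0.0712 0.0375] 0.0398
[289. 265.] 938 [0.5132 0.0621 0.0375] 0.0395
mid [0.5582 0.0667 0.0375] dist 0.0905 yaw 0.101
```

>>> send_rows(rows=[[[-0.14, -0.94, 0, 0, 0, 0, -1], [-0.14, -0.94, 0, 0, 0, 0, -1], [-0.14, -0.94, 0, 0, 0, 0, -1], [-0.14, -0.94, 0, 0, 0, 0, -1], [-0.14, -0.94, 0, 0, 0, 0, -1]]])

```text
t: 18.32
position: [0.5472, 0.2098, 0.1679]
tcp_rot: [3.141, 0.0, -0.069]
wrist_force: [0.3, -0.8, 0.3]
width: 0.999
grip_force: 0.0
```

>>> send_rows(rows=[[[-0.14, -0.94, 0, 0, 0, 0, -1], [-0.14, -0.94, 0, 0, 0, 0, -1], [-0.14, -0.94, 0, 0, 0, 0, -1], [-0.14, -0.94, 0, 0, 0, 0, -1], [-0.14, -0.94, 0, 0, 0, 0, -1]]])

```text
t: 18.73
position: [0.5362, 0.3521, 0.1678]
tcp_rot: [3.141, 0.0, -0.069]
wrist_force: [0.6, 1.0, 0.6]
width: 1.0
grip_force: 0.0
```

>>> send_rows(rows=[[[0, 0, 0, 0, 0, 0, -1], [0, 0, 0, 0, 0, 0, -1], [0, 0, 0, 0, 0, 0, -1], [0, 0, 0, 0, 0, 0, -1], [0, 0, 0, 0, 0, 0, -1]]])

```text
t: 19.15
position: [0.5369, 0.3496, 0.1678]
tcp_rot: [3.141, 0.0, -0.072]
wrist_force: [0.4, 0.0, -0.2]
width: 1.001
grip_force: 0.0
```

```bash
python3 wr.py 6 .539 .350 .08
```

```text
[0.5369 0.3496 0.1678] [ 3.141  0.    -0.072] [0.60711859 0.34463032 0.28815475]
[279. 138.] 893 [0.6019 0.3467 0.0296] 0.0316
[279. 278.] 765 [0.4771 0.3563 0.0295] 0.0313
mid [0.5395 0.3515 0.0295] dist 0.1252 yaw -0.077
```

View pics/w6.png

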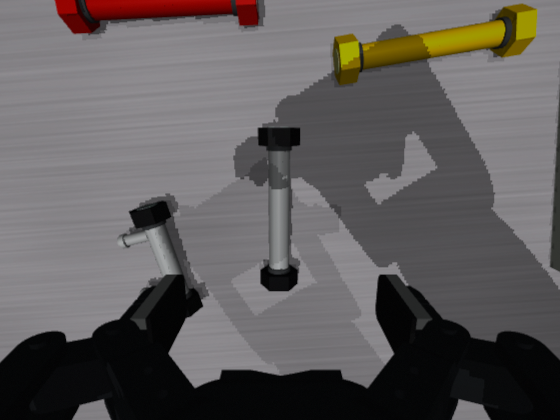

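The medium tube is seated, with cap tops at 37.5 mm. The plain silver long tube is at (279,208), with a 125 mm cap distance and no spouts. The red and yellow look-alikes are ahead of it. I'll grip it.

>>> send_rows(rows=[[[0.08, -0.06, 0.7, 0, 0, 0, -0.4], [0, 0, 0.7, 0, 0, 0, -0.4], [0, 0, 0.7, 0, 0, 0, -0.4], [0, 0, 0.7, 0, 0, 0, -0.4], [0, 0, 0.65, 0, 0, 0, -0.4]]])

```text
t: 19.62
position: [0.5393, 0.3514, 0.0633]
tcp_rot: [3.141, 0.0, -0.072]
wrist_force: [-0.4, -0.3, 0.3]
width: 0.704
grip_force: 0.0
```

>>> send_rows(rows=[[[0, 0, 0.5, 0, 0, 0, -0.4], [0, 0, 0.4, 0, 0, 0, -0.4], [0, 0, 0.3, 0, 0, 0, -0.4], [0, 0, 0.1, 0, 0, 0, 0], [0, 0, 0, 0, 0, 0, 0.3]]])

```text
t: 20.03
position: [0.5391, 0.3522, 0.0248]
tcp_rot: [3.141, 0.001, -0.071]
wrist_force: [0.8, -0.4, 0.7]
width: 0.424
grip_force: 0.0
```

>>> send_rows(rows=[[[0, 0, 0, 0, 0, 0, 0.3], [0, 0, 0, 0, 0, 0, 1], [0, 0, 0, 0, 0, 0, 1], [0, 0, 0, 0, 0, 0, 1], [0, 0, 0, 0, 0, 0, 1]]])

```text
t: 20.45
position: [0.5402, 0.3529, 0.0268]
tcp_rot: [-3.14, -0.002, -0.071]
wrist_force: [0.5, 0.3, 5.0]
width: 0.191
grip_force: 39.4
```

>>> send_rows(rows=[[[0, 0, 0, 0, 0, 0, 1], [0, 0, 0, 0, 0, 0, 1], [0, 0, 0, 0, 0, 0, 1], [0, 0, 0, 0, 0, 0, 1], [0, 0, 0, 0, 0, 0, 1]]])

```text
t: 20.87
position: [0.5402, 0.3529, 0.0268]
tcp_rot: [-3.14, -0.002, -0.071]
wrist_force: [-0.1, -0.6, 5.6]
width: 0.194
grip_force: 39.5
```

>>> send_rows(rows=[[[0, 0, -0.4, 0, 0, 0, 1], [0, 0, -0.7, 0, 0, 0, 1], [0, 0, -0.8, 0, 0, 0, 1], [0, 0, -0.8, 0, 0, 0, 1], [0, 0, -0.6, 0, 0, 0, 1]]])

```text
t: 21.28
position: [0.5392, 0.3525, 0.1263]
tcp_rot: [-3.141, -0.001, -0.071]
wrist_force: [1.7, 0.8, -0.8]
width: 0.192
grip_force: 39.3
```

>>> send_rows(rows=[[[0.14, 0.9, 0, 0, 0, 0, 1], [0.14, 0.9, 0, 0, 0, 0, 1], [0.14, 0.9, 0, 0, 0, 0, 1], [0.14, 0.9, 0, 0, 0, 0, 1], [0.14, 0.9, 0, 0, 0, 0, 1]]])

```text
t: 21.7
position: [0.5498, 0.215, 0.1242]
tcp_rot: [3.141, 0.001, -0.071]
wrist_force: [0.7, 0.2, -0.4]
width: 0.192
grip_force: 39.4
```

>>> send_rows(rows=[[[0.14, 0.9, 0, 0, 0, 0, 1], [0.14, 0.9, 0, 0, 0, 0, 1], [0.14, 0.9, 0, 0, 0, 0, 1], [0.14, 0.9, 0, 0, 0, 0, 1], [0.14, 0.9, 0, 0, 0, 0, 1]]])

```text
t: 22.12
position: [0.5612, 0.0788, 0.1242]
tcp_rot: [3.142, 0.001, -0.071]
wrist_force: [0.2, -0.3, -1.5]
width: 0.188
grip_force: 39.4
```

>>> send_rows(rows=[[[0.14, 0.9, 0, 0, 0, 0, 1], [0.14, 0.9, 0, 0, 0, 0, 1], [0.14, 0.9, 0, 0, 0, 0, 1], [0.14, 0.9, 0, 0, 0, 0, 1], [0.14, 0.9, 0, 0, 0, 0, 1]]])

```text
t: 22.53
position: [0.5726, -0.0572, 0.1242]
tcp_rot: [-3.141, 0.001, -0.071]
wrist_force: [0.2, -0.1, -0.9]
width: 0.192
grip_force: 39.4
```

>>> send_rows(rows=[[[0, 0, 0, 0, 0, -0.18, 1], [0, 0, 0, 0, 0, -0.18, 1], [0, 0, 0, 0, 0, 0, 1], [0, 0, 0, 0, 0, 0, 1], [0, 0, 0, 0, 0, 0, 1]]])

```text
t: 22.95
position: [0.5729, -0.0558, 0.1242]
tcp_rot: [-3.141, 0.001, 0.107]
wrist_force: [0.0, -0.4, -1.3]
width: 0.191
grip_force: 39.5
```

Aligned with the long cradle to within 2 mm. I'll add a small y correction and lower.

>>> send_rows(rows=[[[0, 0.06, 0.8, 0, 0, 0, 1], [0, 0, 0.8, 0, 0, 0, 1], [0, 0, 0.7, 0, 0, 0, 1], [0, 0, 0.4, 0, 0, 0, 1], [0, 0, 0.15, 0, 0, 0, 1]]])

```text
t: 23.37
position: [0.5716, -0.0571, 0.0362]
tcp_rot: [-3.14, 0.004, 0.109]
wrist_force: [-0.9, 0.0, -1.1]
width: 0.189
grip_force: 39.5
```

>>> send_rows(rows=[[[0, 0, 0.06, 0, 0, 0, 1], [0, 0, 0.03, 0, 0, 0, 1], [0, 0, 0.03, 0, 0, 0, 1], [0, 0, 0, 0, 0, 0, 1], [0, 0, 0, 0, 0, 0, 1]]])

```text
t: 23.78
position: [0.5743, -0.058, 0.0364]
tcp_rot: [3.141, -0.002, 0.109]
wrist_force: [-0.2, -0.3, -0.6]
width: 0.193
grip_force: 39.5
```

>>> send_rows(rows=[[[0, 0, 0.03, 0, 0, 0, 1], [0, 0, 0, 0, 0, 0, 1], [0, 0, 0, 0, 0, 0, 1], [0, 0, 0, 0, 0, 0, 1], [0, 0, 0, 0, 0, 0, 1]]])

```text
t: 24.2
position: [0.5739, -0.0579, 0.0348]
tcp_rot: [3.141, -0.001, 0.109]
wrist_force: [-1.0, 0.3, 1.8]
width: 0.193
grip_force: 39.6
```

>>> send_rows(rows=[[[0, 0, 0.02, 0, 0, 0, 1], [0, 0, 0.02, 0, 0, 0, 1], [0, 0, 0, 0, 0, 0, 1], [0, 0, 0, 0, 0, 0, 1], [0, 0, 0, 0, 0, 0, 1]]])

```text
t: 24.62
position: [0.5739, -0.058, 0.0348]
tcp_rot: [3.141, -0.0, 0.109]
wrist_force: [-4.6, 0.7, 9.3]
width: 0.191
grip_force: 40.5
```

>>> send_rows(rows=[[[0, 0, 0, 0, 0, 0, 0.52], [0, 0, 0, 0, 0, 0, 0.46], [0, 0, 0, 0, 0, 0, 0.4], [0, 0, 0, 0, 0, 0, 0.4], [0, 0, 0, 0, 0, 0, 0.4]]])

```text
t: 25.03
position: [0.5733, -0.0578, 0.0328]
tcp_rot: [-3.141, 0.001, 0.109]
wrist_force: [-0.0, -0.4, -0.3]
width: 0.295
grip_force: 0.0
```

>>> send_rows(rows=[[[0, 0, -0.2, 0, 0, 0, 0.4], [0, 0, -0.4, 0, 0, 0, 0.3], [0, 0, -0.7, 0, 0, 0, 0.3], [0, 0, -0.8, 0, 0, 0, 0.3], [0, 0, -0.8, 0, 0, 0, 0]]])

```text
t: 25.45
position: [0.5734, -0.0578, 0.1219]
tcp_rot: [3.142, -0.0, 0.109]
wrist_force: [0.4, 0.9, 0.7]
width: 0.476
grip_force: 0.0
```

>>> send_rows(rows=[[[0, 0, -0.8, 0, 0, 0, -1], [0, 0, -0.8, 0, 0, 0, -1], [0, 0, -0.5, 0, 0, 0, -1], [0, 0, 0, 0, 0, 0, -1], [0, 0, 0, 0, 0, 0, -1]]])

```text
t: 25.87
position: [0.5742, -0.058, 0.1851]
tcp_rot: [3.141, -0.003, 0.109]
wrist_force: [-0.5, 0.4, -0.3]
width: 1.001
grip_force: 0.0
```

```bash
python3 wr.py 7 .572 -.0575 .078
```

```text
[ 0.5742 -0.058   0.1851] [ 3.141e+00 -3.000e-03  1.090e-01] [ 0.64373805 -0.05022739  0.30566883]
[279. 143.] 1094 [ 0.6357 -0.0513  0.0375] 0.0396
[280. 274.] 901 [ 0.511  -0.0645  0.0375] 0.0398
mid [ 0.5734 -0.0579  0.0375] dist 0.1254 yaw 0.106
```

View pics/w7.png

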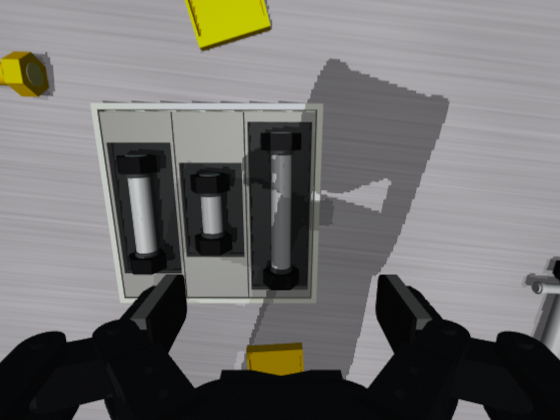

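All three tubes lie flat in their recesses: medium at (142,210), short at (211,210) and long at (280,208). The gripper is clear, so I'm handing in the job.

```bash
python3 -c "
from plant import workorder; print(workorder.finish_job())"
```

```text
the job is handed in; nothing more can be done
None
```

All three plain tubes (short, medium, long) lie flat in their matching cradles, the arm never touched the flow cells or the bottle, and the job was handed in at about 26 s.

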